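# Take the feed scoop off its hook and hold it level over the tub

## Task

Take the steel feed scoop off its hook on the rail and finish holding it in the gripper, level and hollow side up, over the middle of the yellow tub with a hand's breadth (some 100 mm) of free air between the scoop and the tub's rim, ready to be filled from the sack so that spills drop into the tub. The scoop is clean, so never let it touch the bench, and leave the tub, the dustpan and everything else where they are. The program ends while still holding the scoop there, quite still: do not put it down or let go.

Things in the scene. Friction and masses are not known exactly. Their poses are not given: they have to be found in the camera images.
- scoop_grip (a point): Middle of the loose steel scoop's grip, a flat-sided bar 22 mm wide (x), 13 mm thick (y), running 71 mm up and 40 mm down from here to the blade's back wall. Its own axes: +z up the handle away from the nose, +y out of the hollow (up when held level, hollow up), x across. It starts hanging nose-down, hollow facing out over the bench. 0.14 to 0.23 kg, centre of mass 53 mm towards the nose.
- scoop_blade (a point): Middle of the same scoop's blade, a half-round trough; same axes; 98 mm from scoop_grip along -z, on the handle's line. The trough is 120 mm long (58 mm to its back wall, 62 mm to the nose) and 78 mm wide (x); its bottom lies 15 mm from here on the -y side, its rims 24 mm on the +y side.
- scoop: The same scoop, same axes; origin in its hanging eye (a 5 mm rod loop) where the hook passes at the start, 107 mm from scoop_grip along +z. The eye is 21 mm wide and lets the scoop be lifted by up to 30 mm on the hook; 15 mm of lift clears the hook's upturned tip, then it draws straight out from the wall (+y of the wall).
- wall: Fixed concrete-block wall, 590 mm long (x), 140 thick, 390 high. Origin at the foot of its front, +y out of the front over the bench. Rail board 18 mm thick at 300 to 345 mm height; four 7 mm hooks at x = -250 (free), -85 and +85 (scoop and dustpan, either way round), +250 mm (fixed hand brush) carry 70 mm out from the front at 310 mm height; tips turn up 13 mm and end 88 mm out.
- tub: Loose open plastic tub, 190 mm (x) by 260 mm (y), 110 mm high, standing on the bench; origin at the centre of its underside, z up. With its lip and side grips it measures 206 by 292 mm.
- dustpan: Loose plastic dustpan hanging on the other middle hook, open side out: origin in its hanging eye where the hook passes, z up. Handle 26 mm wide; the pan begins 135 mm below, is 190 mm wide (x) at its lip 290 mm below and reaches 40 mm out (+y).
- table: The tiled bench, its top at height 0.
- block: Loose wooden block 120 x 60 x 45 mm on the bench; origin at the centre of its underside.
- bowl: Loose stainless bowl, 140 mm across, 50 mm high; origin at the centre of its underside.
- can0: Crushed drink can, a 65 mm puck 24 mm high; origin at the centre of its underside.
- can1: Crushed drink can, a 65 mm puck 30 mm high; origin at the centre of its underside.
- can2: Crushed drink can, a 65 mm puck 26 mm high; origin at the centre of its underside.
- can3: Crushed drink can, a 65 mm puck 36 mm high; origin at the centre of its underside.
- can4: Crushed drink can, a 65 mm puck 28 mm high; origin at the centre of its underside.

How it is judged:
On the way:
1. the scoop is lifted off and drawn clear of the rail, gripped (y of scoop in the frame of wall above 0.11 m and height (world z) of scoop_blade above 0.06 m and contact force between scoop and wall below 0.1 N and contact force between scoop and the fingers above 0.5 N), for 0.1 s.
At the end, for the whole second after the job is handed in: Scoop held by the fingers alone, still, hollow up and level within 15 degrees, the middle of its blade within 50 mm (horizontally) of the tub's centre and 190 to 300 mm above the bench; tub within 25 mm of its place, dustpan still on its hook (contact force between scoop and the fingers above 0.5 N and angle between scoop's own y axis and vertical below 0.26 rad and height (world z) of scoop_blade between 0.19 and 0.3 m and horizontal distance between scoop_blade and tub below 0.05 m and contact force between scoop and wall below 0.1 N and contact force between scoop and tub below 0.1 N and contact force between scoop and table below 0.1 N and contact force between scoop and dustpan below 0.1 N and linear speed of scoop below 0.05 m/s and angular speed of scoop below 0.3 rad/s and distance of tub from where it was at the start of the episode below 0.025 m and distance of dustpan from where it was at the start of the episode below 0.03 m); the arm keeps its last pose, push and grip.
It fails at once if the scoop touches the bench (contact force between scoop and table above 0.2 N).
It fails at once if the dustpan is knocked off its hook (distance of dustpan from where it was at the start of the episode above 0.03 m).
It fails at once if the tub is pushed out of its place (distance of tub from where it was at the start of the episode above 0.025 m).
It fails at once if the block, the bowl or a can is pushed out of its place (distance of any of block, bowl, can0, can1, can2, can3, can4 from where it was at the start of the episode above 0.025 m).
It also fails if it takes over 40 s, if anything falls off the work surface, if the arm or the gripper's body presses on something with over 40 N, if the wrist force passes 120 N, or if a joint passes its speed limit or range.

## Robot

A 6-joint arm with a two-finger parallel gripper is mounted at the origin on the work surface. World frame = base frame: x ahead of the robot, y to its left, z up, the work surface at z = 0. Lengths are in m, angles in rad, forces in N, time in s.
With the tool pointing down it reaches from about 0.375 to 0.825 m from the base axis. Payload 5.5 kg.
Tool frame: the origin (TCP) lies midway between the tips of the shut fingers; the grasp point (between the pads) lies 19 mm behind it (ctrl.grip_point_offset is the distance from the TCP to the grasp point, in m); y points along the fingers, z is the direction in which the jaws open and shut, and the axes are right-handed (so a half turn about y gives the same grasp; the last joint's range is limited). The gripper opens to 85 mm and grips with 20 to 120 N. Pads are 22 mm wide; open, the fingers measure 114 mm over their backs; the gripper's body (76 mm by 85 mm) begins 54 mm behind the grasp point. The pads swing forward as they close: fully open they stand 13 mm farther back than shut.
Start: joints at [-1.16, 0.314, -0.047, 1.21, 0, 1.571], TCP at [0.24, -0.55, 0.196] pointing down, gripper open.
Joint ranges: [-2.67, 2.67], [-0.69, 1.73], [-1.03, 1.25], [-2.08, 2.16], [-1.42, 1.45], [-3.14, 3.14]. Speed limits (rad/s): [2.39, 2.39, 3.01, 3.14, 3.14, 3.14].

## Interface

Orientations are given as a unit quaternion [x, y, z, w].
In Python, from bench import ctrl gives the robot as it stands. The module is installed in compiled form; this text tells all that it offers.
- The arm moves only by the tool arm_command, never from a script. Its argument "rows" is a list that holds one entry, the list of rows, each a list of 6 numbers: the shift along the tool's x, y, z in cm, then the turn, a rotation vector about the tool's x, y, z in degrees. A call has 1 to 5 rows; each row is the pose to reach, as a shift and turn from the pose commanded when the call began, along the tool's axes at that moment; what a row does not reach only later rows make up. A row lasts 1/10 s, in which the tool goes at most 50 mm and 8.59 degrees, less where a joint would pass 70% of its speed; a pose out of reach is approached as far as the arm can. A call with a gripper value outside its range is refused whole. "grip" is the closure in counts, from 0 (fully open) to 255 (shut), set as the call begins (left out, the last holds). The fingers move at their own pace and stop on an object; the grip force is fixed at half the most. Time passes only in rows, so rows that repeat a pose let the fingers close. It gives the time, the measured TCP pose, the force and the opening at its end, in the units of the state.
- ctrl.get_obs(): the state, without advancing time (a new reading comes with each control period).
- ctrl.snapshot(name): name is "scene" or "side" or "wrist"; returns a dict with "img" (420x560x3 uint8, red, green, blue), "mtx" (3x3 intrinsics, pixels), "rvec" (rotation vector, rad) and "tvec" (3), from world to camera coordinates, as OpenCV has them; the wrist camera has in their place "tool_from_camera" (4x4, takes a point from camera to tool coordinates, whose origin is the TCP and whose axes are the tool frame's). Camera axes: x right, y down, z forward; pixel columns grow to the right and rows downward; lengths in m; the calibration is good to about 2 mm. A picture is of the moment at which its call begins: read the wrist's pose just before it. There is no depth.
- ctrl.close_job(): hands the job in, once; it reports no verdict.
The state is a dict: "time": time; "joint_positions": joint angles; "joint_vel": joint speeds; "tau": joint torques, N m; "position": TCP position; "orientation": TCP orientation; "ft_force": force on the tool from outside, world axes, zero at the start; "ft_torque": the same for the moment, N m; "finger_gap": finger opening in m.
Only numpy, scipy, OpenCV 4.12 (cv2) and the standard library are available. Lean on these libraries where they do the work, as an engineer would, in place of code of your own. Each camera call takes 0.05 s, during which the arm holds its last target.

## Working session

There is one attempt and no reset: what is moved stays moved. The work goes in short steps, Python scripts to look and compute and a tool call to move; the robot and the scene stay as the last step left them, time stands still between calls to the robot, and variables do not carry over. Pictures are saved under pics/ and viewed, and the job is handed in when it is done.

Besides the shell and the picture viewer there is one more tool, called as name(argument=value, ...), one argument or row to a line, values as JSON. arm_command: Moves the arm, as the interface text tells. Its arguments: {"type":"object","properties":{"rows":{"type":"array"},"grip":{"type":"number"}},"required":["rows"]}

```bash
mkdir -p pics; ls
python3 - <<'E'
from bench import ctrl
import cv2,numpy as np
o=ctrl.get_obs()
for k,v in o.items(): print(k,np.round(v,4))
print(ctrl.grip_point_offset)
for n in ["scene","side","wrist"]:
    s=ctrl.snapshot(n)
    cv2.imwrite(f"pics/{n}0.png",s["img"][:,:,::-1])
    np.savez(f"{n}0.npz",**s)
    for k in s:
        if k!="img": print(n,k,np.round(s[k],4).tolist())
E
```

```text
pics
time 0.0
joint_positions [-1.16    0.3142 -0.0481  1.2102 -0.      1.5708]
joint_vel [ 0.0011 -0.0023  0.0002  0.0001  0.0006 -0.0007]
tau [-2.1000e-03 -5.3959e+01  3.3975e+01  1.9300e-02 -3.0000e-04  0.0000e+00]
position [ 0.2393 -0.5495  0.1954]
orientation [-0.1444  0.6928 -0.6916  0.1441]
ft_force [ 0.009   0.0678 -0.1236]
ft_torque [0.0156 0.0096 0.0052]
finger_gap 0.0857
0.0187
scene mtx [[406.2808, 0.0, 279.2898], [0.0, 406.2808, 208.8653], [0.0, 0.0, 1.0]]
scene rvec [1.1485, 2.552, -0.7747]
scene tvec [0.3672, -0.2788, 1.7449]
side mtx [[546.9167, 0.0, 283.0144], [0.0, 546.9167, 215.1443], [0.0, 0.0, 1.0]]
side rvec [2.0654, 0.9225, -0.4769]
side tvec [-0.4386, -0.0848, 1.9538]
wrist mtx [[329.5462, 0.0, 281.3789], [0.0, 329.5462, 213.8761], [0.0, 0.0, 1.0]]
wrist tool_from_camera [[-0.0016, 0.9652, 0.2615, -0.0662], [0.0007, -0.2615, 0.9652, -0.1778], [1.0, 0.0018, -0.0003, 0.0006], [0.0, 0.0, 0.0, 1.0]]
```

View pics/scene0.png

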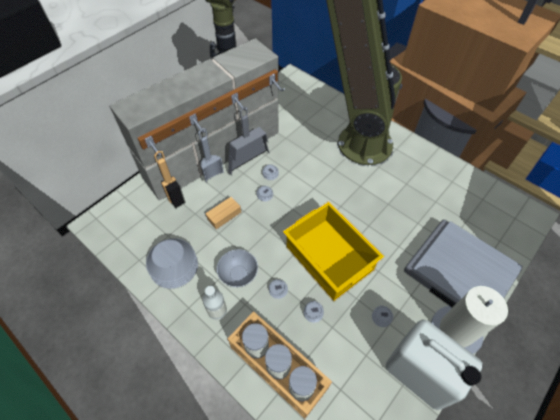

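View pics/side0.png

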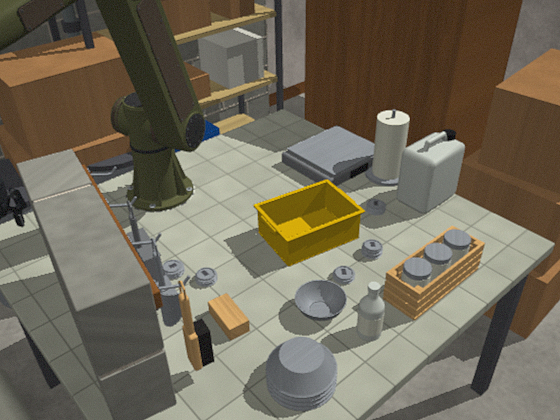

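View pics/wrist0.png

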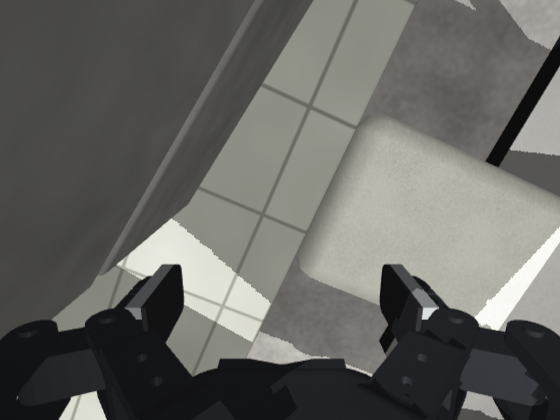

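```bash
cat > h.py <<'E'
import numpy as np,cv2
from scipy.spatial.transform import Rotation as R
def load(n):
    d=dict(np.load(n+".npz"));
    if "rvec" in d:
        d["R"]=cv2.Rodrigues(d["rvec"])[0]; d["t"]=d["tvec"].reshape(3)
    return d
def ray(d,p):
    v=np.linalg.inv(d["mtx"])@[p[0],p[1],1.]
    return -d["R"].T@d["t"], d["R"].T@v
def onz(d,p,z):
    c,v=ray(d,p); return c+v*(z-c[2])/v[2]
def proj(d,X):
    X=np.atleast_2d(X)@d["R"].T+d["t"]; q=X@d["mtx"].T; return q[:,:2]/q[:,2:]
def tri(obs):
    A=0;b=0
    for d,p in obs:
        c,v=ray(d,p); v=v/np.linalg.norm(v); M=np.eye(3)-np.outer(v,v); A=A+M;b=b+M@c
    return np.linalg.solve(A,b)
def wrist(d,pos,q):
    T=np.eye(4);T[:3,:3]=R.from_quat(q).as_matrix();T[:3,3]=pos
    C=np.linalg.inv(T@d["tool_from_camera"]); d["R"]=C[:3,:3];d["t"]=C[:3,3]; return d
E
python3 - <<'E'
from h import *
a=load("scene0");b=load("side0")
i=a["img"][:,:,::-1]; cv2.imwrite("pics/sc_wall.png",cv2.resize(i[30:220,90:310],None,fx=3.6,fy=3.1,interpolation=cv2.INTER_CUBIC))
cv2.imwrite("pics/sc_tub.png",cv2.resize(i[190:310,270:400],None,fx=5,fy=5,interpolation=cv2.INTER_CUBIC))
i=b["img"][:,:,::-1]; cv2.imwrite("pics/si_wall.png",cv2.resize(i[140:400,10:260],None,fx=2.3,fy=2.3,interpolation=cv2.INTER_CUBIC))
cv2.imwrite("pics/si_tub.png",cv2.resize(i[170:270,240:380],None,fx=5,fy=5,interpolation=cv2.INTER_CUBIC))
print("cams",-a["R"].T@a["t"],-b["R"].T@b["t"])
for p in [(330,206),(381,258),(340,297),(285,240)]: print(onz(a,p,.11))
E
```

```text
cams [1.14143089 0.52308724 1.29636773] [ 1.50649692 -0.72440609  1.10577174]
[0.42146388 0.12223622 0.11      ]
[0.47376578 0.37106515 0.11      ]
[0.66896206 0.35140463 0.11      ]
[0.63010716 0.09362517 0.11      ]
```

View pics/sc_wall.png

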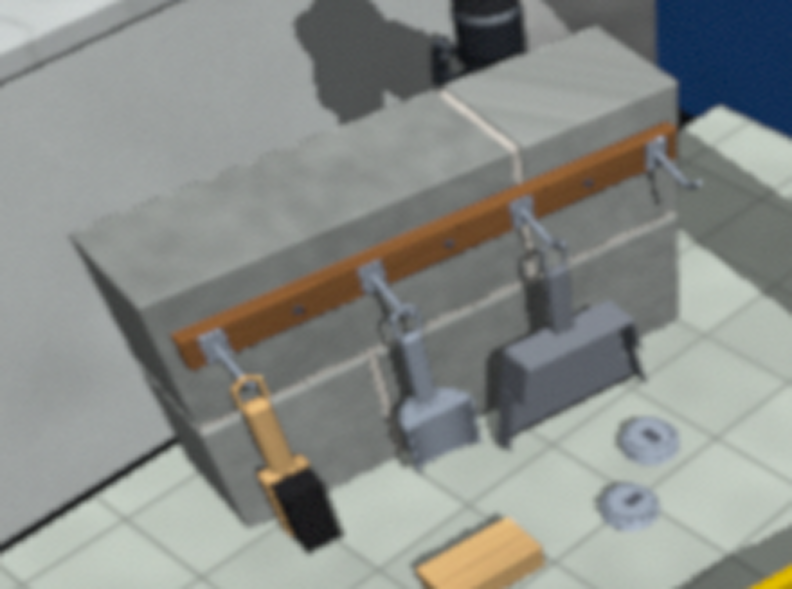

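View pics/sc_tub.png

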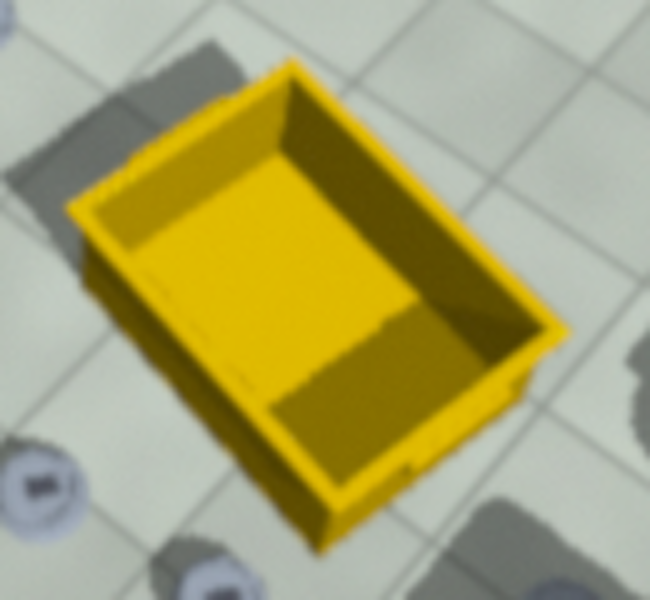

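View pics/si_wall.png

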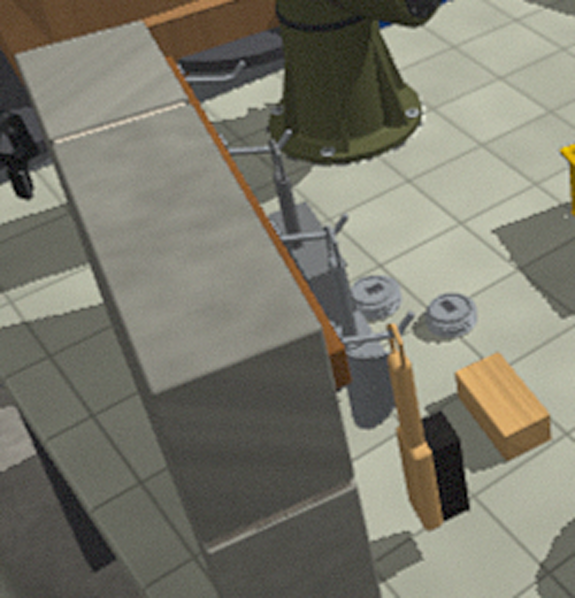

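View pics/si_tub.png

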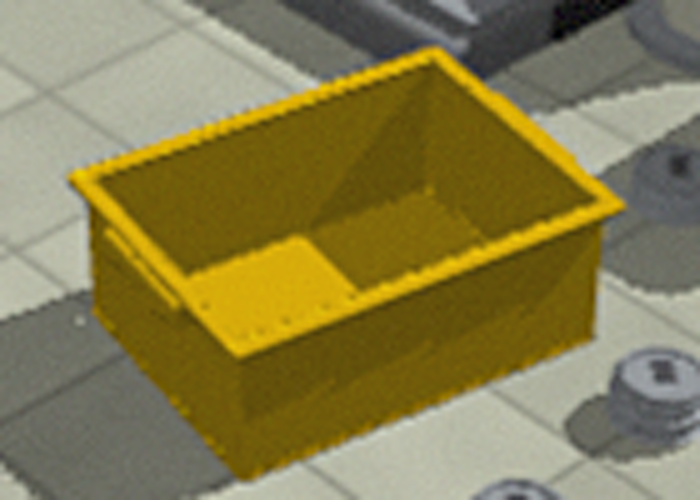

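```bash
cat > fit.py <<'E'
from h import *
from scipy.optimize import least_squares
a=load("scene0");b=load("side0")
def S(p): return (90+p[0]/3.6,30+p[1]/3.1)
def D(p): return (10+p[0]/2.3,140+p[1]/2.3)
W=.295
obs=[(a,S((145,303)),(W,0,.39)),(a,S((677,85)),(-W,0,.39)),(a,S((72,235)),(W,-.14,.39)),(a,S((598,28)),(-W,-.14,.39)),(a,S((248,522)),(W,0,0)),
(b,D((320,325)),(W,0,.39)),(b,D((155,390)),(W,-.14,.39)),(b,D((150,22)),(-W,0,.39)),(b,D((18,58)),(-W,-.14,.39)),
(a,S((697,183)),(-.25,.088,.323)),(a,S((563,247)),(-.085,.088,.323)),(a,S((408,313)),(.085,.088,.323)),
(b,D((243,65)),(-.25,.088,.323)),(b,D((290,133)),(-.085,.088,.323)),(b,D((345,219)),(.085,.088,.323)),(b,D((410,317)),(.25,.088,.323))]
def pts(p): 
    r=R.from_euler('z',p[2]).as_matrix(); return lambda X:r@np.array(X)+[p[0],p[1],0]
def res(p):
    f=pts(p); return np.concatenate([proj(d,f(X))[0]-q for d,q,X in obs])
s=min((least_squares(res,[.4,-.45,y],loss='soft_l1') for y in(0,1.5,3,-1.5)),key=lambda s:s.cost)
print("wall",s.x,s.cost);print(np.round(s.fun.reshape(-1,2),1).tolist())
f=pts(s.x)
for n,X in dict(eye=(.085,.075,.31),grip=(.085,.075,.203),blade=(.085,.075,.105),nose=(.085,.075,.043)).items(): print(n,f(X))
# tub
def T(p): return (270+p[0]/5,190+p[1]/5)
def U(p): return (240+p[0]/5,170+p[1]/5)
A=[T(q) for q in [(293,60),(568,330),(328,508),(68,210)]]
B=[U(q) for q in [(70,177),(437,48),(625,208),(240,356)]]
# correspondences: near-robot/wall corner etc
print("scene",[onz(a,p,.11)[:2].round(3).tolist() for p in A]); print("side",[onz(b,p,.11)[:2].round(3).tolist() for p in B])
for p,q in zip(A,B): print("tri",tri([(a,p),(b,q)]))
E
python3 fit.py
```

```text
wall [ 0.48869396 -0.37180604 -0.19042437] 18.723760111879713
[[-3.0, 1.3], [0.8, -1.0], [-1.9, -1.5], [-0.1, -1.1], [-0.3, 2.8], [0.9, 0.7], [-2.9, 1.2], [-1.7, -2.3], [-0.7, -3.1], [0.2, 0.5], [-0.3, -0.6], [0.5, -0.1], [1.0, -1.0], [0.3, -0.5], [0.4, -1.3], [0.3, -1.0]]
eye [ 0.58635317 -0.31425017  0.31      ]
grip [ 0.58635317 -0.31425017  0.203     ]
blade [ 0.58635317 -0.31425017  0.105     ]
nose [ 0.58635317 -0.31425017  0.043     ]
scene [[0.411, 0.108], [0.462, 0.373], [0.664, 0.331], [0.61, 0.07]]
side [[0.414, 0.102], [0.465, 0.371], [0.666, 0.33], [0.613, 0.065]]
tri [0.40819984 0.10634541 0.10511199]
tri [0.46215951 0.37350626 0.10825528]
tri [0.6647384  0.33098738 0.10944546]
tri [0.6084576  0.0682805  0.10558332]
```

```bash
cat > ov.py <<'E'
from h import *
from bench import ctrl
a=load("scene0");b=load("side0")
q=ctrl.get_obs()["orientation"];print(R.from_quat(q).as_matrix().round(3))
f=lambda X:R.from_euler('z',-.1904).as_matrix()@np.array(X)+[.4887,-.3718,0]
def box(cx,cy,zt):
    L=[]
    for s in(1,-1):
        for t in(1,-1):
            L.append(((cx+s*.011,cy+t*.0065,zt-.036),(cx+s*.011,cy+t*.0065,zt-.147)))
    for s in(1,-1):
        L.append(((cx+s*.039,cy+.024,zt-.147),(cx+s*.039,cy+.024,zt-.267)))
    L.append(((cx-.039,cy+.024,zt-.267),(cx+.039,cy+.024,zt-.267)))
    L.append(((cx-.039,cy+.024,zt-.147),(cx+.039,cy+.024,zt-.147)))
    return L
import sys
cy=float(sys.argv[1]);zt=float(sys.argv[2])
for d,n,(x0,y0,x1,y1) in((a,"sc",(170,100,260,190)),(b,"si",(130,210,210,330))):
    k=6 if n=="sc" else 5
    im=cv2.resize(np.ascontiguousarray(d["img"][y0:y1,x0:x1,::-1]),None,fx=k,fy=k,interpolation=cv2.INTER_CUBIC)
    raw=im.copy()
    for P,Q in box(.085,cy,zt):
        p,r=[((proj(d,f(X))[0]-[x0,y0]+.5)*k).round().astype(int).tolist() for X in(P,Q)]
        cv2.line(im,p,r,(0,0,255),1)
    cv2.imwrite(f"pics/ov_{n}_{sys.argv[3]}.png",cv2.resize(np.hstack([raw,im]),None,fx=.72,fy=.72) if n=="sc" else np.hstack([raw,im]))
E
python3 ov.py .078 .310 1
```

```text
[[-0.917 -0.001  0.399]
 [-0.399  0.001 -0.917]
 [ 0.    -1.    -0.001]]
```

View pics/ov_sc_1.png

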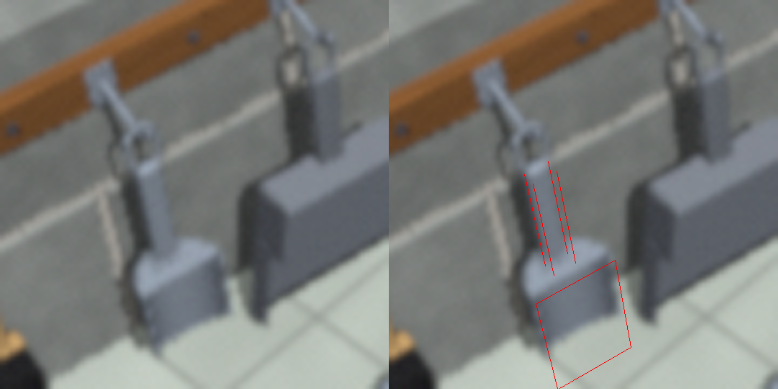

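View pics/ov_si_1.png

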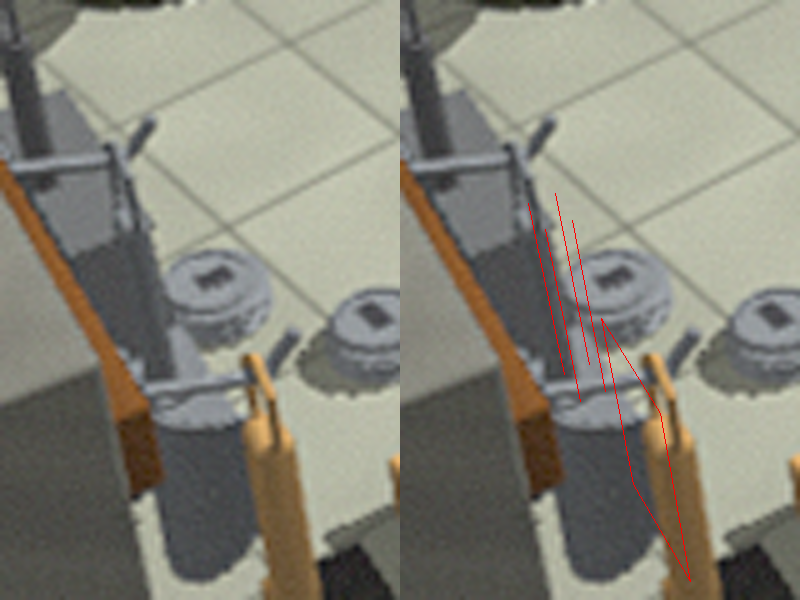

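```bash
python3 ov.py .066 .308 2
```

```text
[[-0.917 -0.001  0.399]
 [-0.399  0.001 -0.917]
 [ 0.    -1.    -0.001]]
```

View pics/ov_sc_2.png

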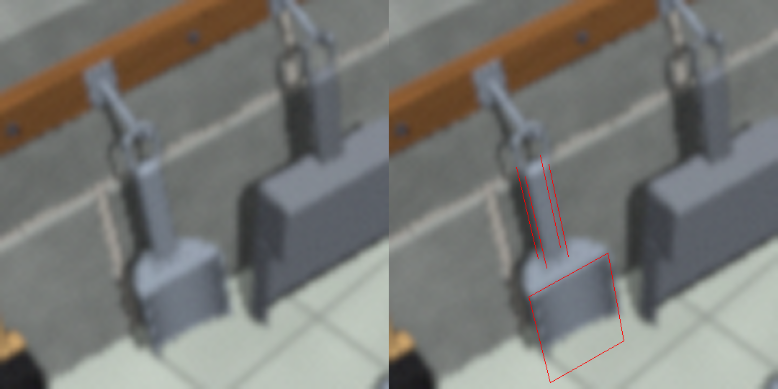

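View pics/ov_si_2.png

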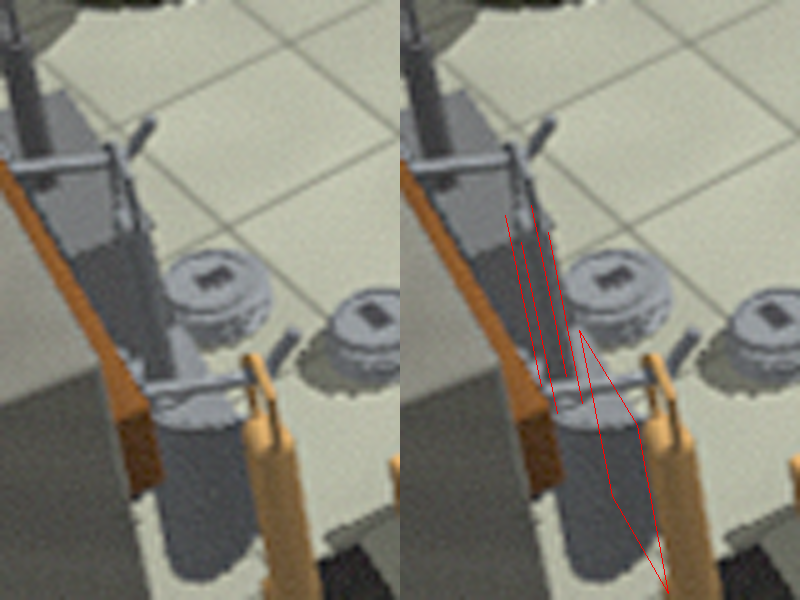

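arm_command(
  rows=[
    [[0,-5,0,0,0,0],[0,-10,0,0,0,0],[0,-15,0,0,0,0],[0,-20,0,0,0,0],[0,-25,0,0,0,0]],
  ],
)

```text
time: 0.65
position: [0.2394, -0.5495, 0.4483]
orientation: [0.144, -0.692, 0.692, -0.144]
ft_force: [1.5, -0.7, 0.9]
finger_gap: 0.0853
```

arm_command(
  rows=[
    [[0,-4,0,0,0,0],[0,-4,0,0,0,0]],
  ],
)

```text
time: 0.85
position: [0.2402, -0.5515, 0.4929]
orientation: [0.143, -0.688, 0.696, -0.145]
ft_force: [0.2, -0.3, -0.4]
finger_gap: 0.0852
```

```bash
cat > st.py <<'E'
from h import *
from bench import ctrl
o=ctrl.get_obs()
for k in["time","joint_positions","position","ft_force","finger_gap"]: print(k,np.round(o[k],4))
M=R.from_quat(o["orientation"]).as_matrix();print(M.round(3))
E
cat > goal.py <<'E'
# goal(pos, phi): tool y dir = in wall y-z plane: phi below horizontal pointing to -y_wall ; z = s*wall x ; print shift, rotvec
from h import *
from bench import ctrl
import sys
YAW=-.1904
def pose(gp,phi,s=1,flip=0,yaw=YAW):
    Wm=R.from_euler('z',yaw).as_matrix()
    y=Wm@[0,-np.cos(phi),-np.sin(phi)]; z=s*Wm@[1,0,0]; x=np.cross(y,z)
    M=np.c_[x,y,z]; return np.array(gp)+M@[0,ctrl.grip_point_offset,0],M
def rel(P,M):
    o=ctrl.get_obs();C=R.from_quat(o["orientation"]).as_matrix()
    d=C.T@(P-o["position"])*100; r=R.from_matrix(C.T@M).as_rotvec(degrees=True)
    return d.round(2),r.round(2),np.linalg.norm(d).round(1),np.linalg.norm(r).round(1)
E
python3 st.py
```

```text
time 0.85
joint_positions [-1.16    0.4229  0.7994  1.936  -0.      1.5708]
position [ 0.2402 -0.5515  0.4929]
ft_force [ 0.1656 -0.3404 -0.3755]
finger_gap 0.0852
[[-0.917  0.004  0.399]
 [-0.399 -0.01  -0.917]
 [ 0.    -1.     0.011]]
```

Run:
```python
from goal import *
from h import *
for p,az in[((.48,-.42,.475),-41),((.64,-.05,.44),-11)]:
    z=[np.cos(np.radians(az)),np.sin(np.radians(az)),0];y=[0,0,-1];M=np.c_[np.cross(y,z),y,z]
    print(rel(np.array(p),M))
```

```text
(array([-27.23,   1.76,  -2.5 ]), array([ -0.63, -25.46,   0.14]), np.float64(27.4), np.float64(25.5))
(array([-56.68,   4.95, -30.07]), array([ -0.59, -55.46,   0.31]), np.float64(64.4), np.float64(55.5))
```

arm_command(
  rows=[
    [[-5.4,0.4,0,0,-5,0],[-10.9,0.8,-1,0,-10,0],[-16.3,1.1,-1.5,0,-15,0],[-21.8,1.4,-2,0,-20,0],[-27.2,1.7,-2.5,0,-25,0]],
  ],
)

```text
time: 1.35
position: [0.4593, -0.4288, 0.4699]
orientation: [-0.292, 0.644, -0.644, 0.292]
ft_force: [0.1, -1.1, -0.1]
finger_gap: 0.0852
```

```bash
python3 st.py
python3 - <<'E'
from goal import *
from h import *
for p,az in[((.64,-.05,.44),-11)]:
    z=[np.cos(np.radians(az)),np.sin(np.radians(az)),0];y=[0,0,-1];M=np.c_[np.cross(y,z),y,z]
    print(rel(np.array(p),M))
E
```

```text
time 1.35
joint_positions [-7.5100e-01  4.8070e-01  8.3170e-01  1.9228e+00 -1.0000e-04  1.5401e+00]
position [ 0.4593 -0.4288  0.4699]
ft_force [ 0.1337 -1.1157 -0.097 ]
finger_gap 0.0852
[[-0.66  -0.001  0.752]
 [-0.752  0.001 -0.66 ]
 [ 0.    -1.    -0.001]]
(array([-40.39,   2.99, -11.4 ]), array([ 6.000e-02, -3.027e+01, -1.000e-02]), np.float64(42.1), np.float64(30.3))
```

arm_command(
  rows=[
    [[-4.5,0,-0.6,0,-4,0],[-9,0,-1.5,0,-8,0],[-13.5,0,-2.5,0,-12,0],[-18,0,-3.5,0,-16,0],[-22,0,-5,0,-19,0]],
  ],
)

```text
time: 1.85
position: [0.5671, -0.2302, 0.4692]
orientation: [-0.394, 0.588, -0.587, 0.394]
ft_force: [1.3, -0.4, -0.2]
finger_gap: 0.0856
```

```bash
python3 st.py
python3 - <<'E'
from goal import *
from h import *
for g,phi in[((.085,.25,.33),60),((.085,.25,.26),30)]:
    w=R.from_euler('z',YAW).as_matrix()@g+[.4887,-.3718,0]
    P,M=pose(w,np.radians(phi)); print(w,P,rel(P,M))
E
```

```text
time 1.85
joint_positions [-3.8570e-01  4.3320e-01  7.5430e-01  1.8939e+00  2.0000e-04  1.5742e+00]
position [ 0.5671 -0.2302  0.4692]
ft_force [ 1.3213 -0.3562 -0.1789]
finger_gap 0.0856
[[-0.379 -0.002  0.925]
 [-0.925  0.001 -0.379]
 [-0.    -1.    -0.002]]
[ 0.61947685 -0.14240424  0.33      ] [ 0.61770735 -0.15158527  0.31380532] (array([-9.19, 15.53,  1.73]), array([  3.09, -11.09, -29.92]), np.float64(18.1), np.float64(32.1))
[ 0.61947685 -0.14240424  0.26      ] [ 0.61641198 -0.15830625  0.25065   ] (array([-8.52, 21.85,  1.88]), array([  6.06, -10.26, -59.82]), np.float64(23.5), np.float64(61.0))
```

arm_command(
  rows=[
    [[-4,0.5,0.4,0.6,-2.2,-6],[-8,3,0.9,1.2,-4.4,-12],[-9.2,7.5,1.7,1.8,-6.6,-18],[-9.2,12,1.7,2.5,-8.8,-24],[-9.2,15.5,1.7,3.1,-11.1,-29.9]],
  ],
)

```text
time: 2.35
position: [0.6165, -0.1524, 0.3123]
orientation: [0.577, -0.409, 0.644, -0.293]
ft_force: [0.9, -0.2, 0.7]
finger_gap: 0.0853
```

```bash
python3 st.py
python3 - <<'E'
from goal import *
from h import *
o=ctrl.get_obs(); s=ctrl.snapshot("wrist"); cv2.imwrite("pics/w1.png",s["img"][:,:,::-1]); np.savez("w1.npz",pos=o["position"],q=o["orientation"],**s)
for g,phi in[((.085,.21,.24),27)]:
    w=R.from_euler('z',YAW).as_matrix()@g+[.4887,-.3718,0]
    P,M=pose(w,np.radians(phi)); print(w,P,rel(P,M))
E
```

```text
time 2.35
joint_positions [ 0.044   0.4408  0.2813  1.5456 -0.5123  1.8397]
position [ 0.6165 -0.1524  0.3123]
ft_force [ 0.8889 -0.2118  0.7099]
finger_gap 0.0853
[[-0.163 -0.095  0.982]
 [-0.848 -0.495 -0.189]
 [ 0.504 -0.864 -0.   ]]
[ 0.61190679 -0.18168138  0.24      ] [ 0.60875351 -0.1980421   0.23151038] (array([0.58, 8.55, 0.7 ]), array([  0.49,   0.92, -32.53]), np.float64(8.6), np.float64(32.5))
```

View pics/w1.png

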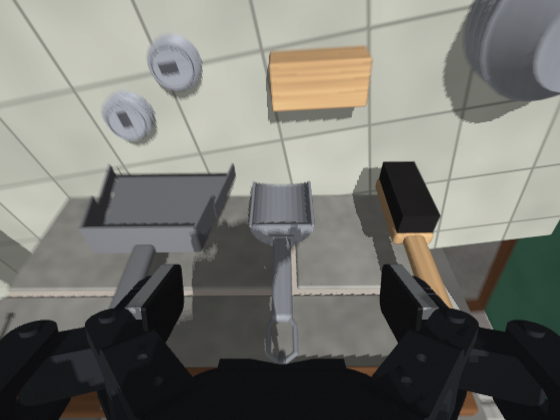

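arm_command(
  rows=[
    [[0.1,2,0.2,0.1,0.2,-7],[0.3,4,0.4,0.2,0.4,-14],[0.4,6,0.6,0.3,0.6,-21],[0.5,7.5,0.7,0.4,0.8,-28],[0.6,8.5,0.7,0.5,0.9,-32.5]],
  ],
)

```text
time: 2.9
position: [0.6143, -0.2018, 0.2431]
orientation: [0.662, -0.232, 0.706, -0.099]
ft_force: [0.1, 0.2, -0.3]
finger_gap: 0.0854
```

```bash
python3 st.py
python3 - <<'E'
from goal import *
from h import *
o=ctrl.get_obs(); s=ctrl.snapshot("wrist"); cv2.imwrite("pics/w2.png",s["img"][:,:,::-1]); np.savez("w2.npz",pos=o["position"],q=o["orientation"],**s)
E
```

```text
time 2.9
joint_positions [ 0.1723  0.7153  0.1867  1.6434 -0.9812  2.2794]
position [ 0.6143 -0.2018  0.2431]
ft_force [ 0.0658  0.2302 -0.2762]
finger_gap 0.0854
[[-0.105 -0.167  0.98 ]
 [-0.447 -0.873 -0.197]
 [ 0.889 -0.459  0.016]]
```

View pics/w2.png

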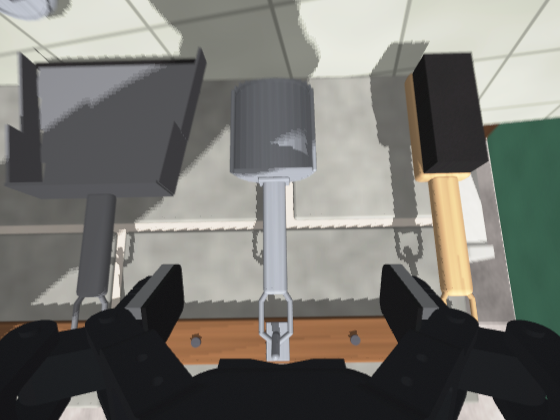

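Run:
```python
from h import *
V=[]
for n in("w1","w2"):
    d=load(n);V.append(wrist(d,d["pos"],d["q"])); i=d["img"][150:350,200:360,::-1]
    cv2.imwrite(f"pics/{n}c.png",cv2.resize(i,None,fx=2.9,fy=2.9,interpolation=cv2.INTER_CUBIC))
im=np.hstack([cv2.imread(f"pics/{n}c.png")[:,:390] for n in("w1","w2")]);cv2.imwrite("pics/w12c.png",im);print(im.shape)
```

```text
(580, 780, 3)
```

View pics/w12c.png

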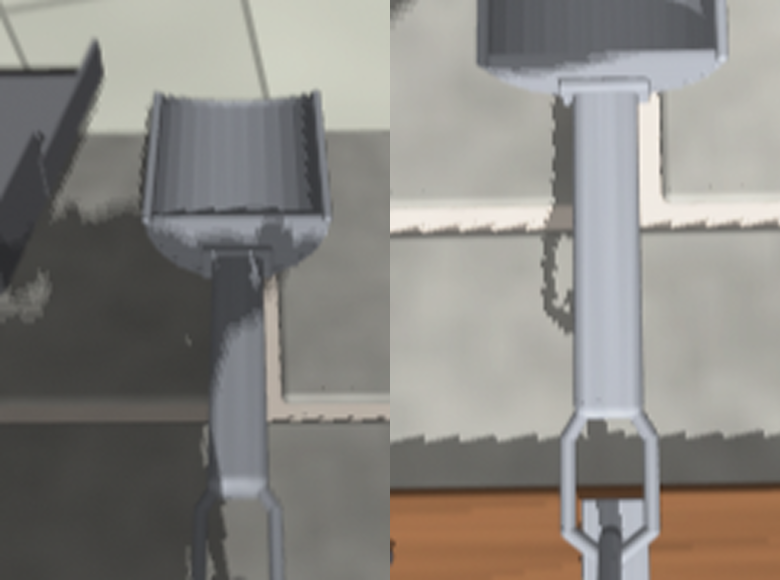

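Run:
```python
from h import *
V=[]
for n in("w1","w2"):
    d=load(n);V.append(wrist(d,d["pos"],d["q"]))
c=lambda p:(200+p[0]/2.9-.33,150+p[1]/2.9-.33)
w=R.from_euler('z',-.1904).as_matrix()
for n,p,q in[("botL",(212,252),(185,92)),("botR",(268,252),(250,92)),("topL",(215,482),(184,408)),("topR",(267,482),(253,408)),("rimL",(148,215),(88,62)),("rimR",(328,215),(335,55))]:
    X=tri([(V[0],c(p)),(V[1],c(q))]); Y=w.T@(X-[.4887,-.3718,0])
    print(n,X.round(4),"wall",Y.round(4),"err",[ (proj(v,X)[0]-c(k)).round(1).tolist() for v,k in zip(V,(p,q))])
```

```text
botL [ 0.5772 -0.3079  0.1696] wall [0.0748 0.0795 0.1696] err [[0.4, 0.0], [-0.5, -0.0]]
botR [ 0.5994 -0.311   0.1704] wall [0.0972 0.0806 0.1704] err [[-0.6, -0.0], [0.8, 0.0]]
topL [ 0.5768 -0.3141  0.2705] wall [0.0755 0.0733 0.2705] err [[-1.5, -0.1], [1.7, 0.1]]
topR [ 0.5963 -0.3177  0.2707] wall [0.0954 0.0735 0.2707] err [[0.0, 0.0], [-0.0, -0.0]]
rimL [ 0.5539 -0.2842  0.1655] wall [0.0474 0.0983 0.1655] err [[-0.8, -0.1], [1.1, 0.1]]
rimR [ 0.6274 -0.3003  0.164 ] wall [0.1227 0.0965 0.164 ] err [[0.2, -0.0], [-0.3, 0.0]]
```

```bash
cat > g.py <<'E'
from goal import *
import sys
a=[float(v) for v in sys.argv[1:5]]
w=R.from_euler('z',YAW).as_matrix()@a[:3]+[.4887,-.3718,0]
P,M=pose(w,np.radians(a[3])); print(P.round(4),*rel(P,M))
E
python3 g.py .086 .13 .225 27;python3 g.py .086 .068 .206 27
```

```text
[ 0.5946 -0.2768  0.2165] [ 1.54  7.89 -0.29] [ 0.18 -0.63 -0.06] 8.0 0.7
[ 0.5829 -0.3377  0.1975] [ 2.67 14.27 -0.26] [ 0.18 -0.63 -0.06] 14.5 0.7
```

arm_command(
  rows=[
    [[0.5,3,-0.2,0,-0.6,0],[1.0,5.5,-0.3,0,-0.6,0],[1.5,7.9,-0.3,0,-0.6,0],[1.5,7.9,-0.3,0,-0.6,0]],
  ],
)

```text
time: 3.35
position: [0.5958, -0.2796, 0.2222]
orientation: [0.663, -0.234, 0.704, -0.101]
ft_force: [-0.7, -0.2, 0.4]
finger_gap: 0.0858
```

```bash
python3 st.py;python3 g.py .086 .068 .206 27
python3 - <<'E'
from h import *
from bench import ctrl
o=ctrl.get_obs(); s=ctrl.snapshot("wrist"); cv2.imwrite("pics/w3.png",s["img"][:,:,::-1])
E
```

```text
time 3.35
joint_positions [ 0.0587  0.6388  0.0287  1.4035 -1.0322  2.0875]
position [ 0.5958 -0.2796  0.2222]
ft_force [-0.6523 -0.2244  0.4226]
finger_gap 0.0858
[[-0.1   -0.169  0.981]
 [-0.453 -0.87  -0.196]
 [ 0.886 -0.463  0.011]]
[ 0.5829 -0.3377  0.1975] [ 0.57  6.41 -0.15] [ 0.08 -0.73 -0.61] 6.4 1.0
```

View pics/w3.png

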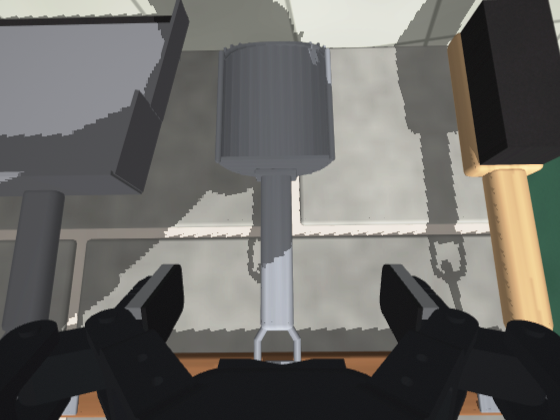

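arm_command(
  rows=[
    [[0.2,2.2,-0.1,0,-0.7,-0.3],[0.4,4.4,-0.1,0,-0.7,-0.6],[0.6,6.4,-0.1,0,-0.7,-0.6],[0.6,6.4,-0.1,0,-0.7,-0.6]],
  ],
)

```text
time: 3.8
position: [0.5844, -0.3362, 0.1976]
orientation: [0.669, -0.229, 0.7, -0.099]
ft_force: [-0.7, 0.6, -0.1]
finger_gap: 0.0855
```

```bash
python3 st.py;python3 g.py .086 .068 .206 27
python3 - <<'E'
from h import *
from bench import ctrl
o=ctrl.get_obs(); s=ctrl.snapshot("wrist"); cv2.imwrite("pics/w4.png",s["img"][:,:,::-1])
E
```

```text
time 3.8
joint_positions [-0.0247  0.6089 -0.0792  1.1951 -1.074   1.9223]
position [ 0.5844 -0.3362  0.1976]
ft_force [-0.7037  0.649  -0.1131]
finger_gap 0.0855
[[-0.085 -0.168  0.982]
 [-0.445 -0.875 -0.188]
 [ 0.891 -0.454 -0.   ]]
[ 0.5829 -0.3377  0.1975] [ 0.07  0.16 -0.13] [-0.03  0.05  0.03] 0.2 0.1
```

View pics/w4.png

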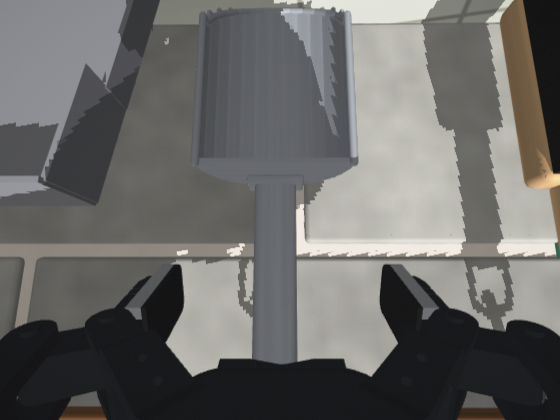

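arm_command(
  rows=[
    [[0,0.2,-0.3,0,0,0],[0,0.2,-0.3,0,0,0]],
  ],
)

```text
time: 4.05
position: [0.5823, -0.3355, 0.1972]
orientation: [0.67, -0.228, 0.7, -0.1]
ft_force: [-0.0, 1.1, 0.9]
finger_gap: 0.0853
```

arm_command(
  rows=[
    [[0,0,0,0,0,0],[0,0,0,0,0,0],[0,0,0,0,0,0],[0,0,0,0,0,0],[0,0,0,0,0,0]],
  ],
  grip=255,
)

```text
time: 4.55
position: [0.5819, -0.3362, 0.1967]
orientation: [0.67, -0.228, 0.7, -0.099]
ft_force: [-0.7, -0.7, -0.6]
finger_gap: 0.0118
```

arm_command(
  rows=[
    [[0,0,0,0,0,0],[0,0,0,0,0,0],[0,0,0,0,0,0]],
  ],
)

```text
time: 4.85
position: [0.5818, -0.3363, 0.1967]
orientation: [0.67, -0.228, 0.7, -0.099]
ft_force: [-0.8, 0.5, 0.1]
finger_gap: 0.0003
```

```bash
python3 st.py
python3 - <<'E'
from h import *
from bench import ctrl
o=ctrl.get_obs(); s=ctrl.snapshot("wrist"); cv2.imwrite("pics/w5.png",s["img"][:,:,::-1])
C=R.from_quat(o["orientation"]).as_matrix()
w=R.from_euler('z',-.1904).as_matrix()
print("up in tool",C.T@[0,0,1],"out",C.T@w@[0,1,0])
E
```

```text
time 4.85
joint_positions [-0.0244  0.6044 -0.0906  1.1863 -1.0759  1.9193]
position [ 0.5818 -0.3363  0.1967]
ft_force [-0.7622  0.5398  0.0538]
finger_gap 0.0003
[[-0.083 -0.167  0.983]
 [-0.444 -0.876 -0.186]
 [ 0.892 -0.452 -0.001]]
up in tool [ 0.8919207  -0.45219072 -0.00100836] out [-0.45218603 -0.89191832  0.00308211]
```

View pics/w5.png

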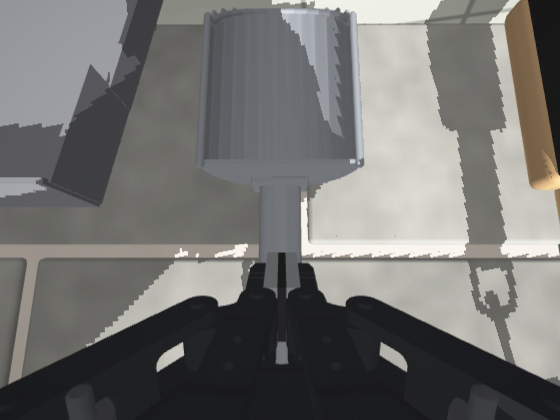

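Run:
```python
from h import *
from bench import ctrl
i=cv2.imread("pics/w5.png")[150:370,200:370]; cv2.imwrite("pics/w5c.png",cv2.resize(i,None,fx=2.7,fy=2.7,interpolation=cv2.INTER_CUBIC))
s=ctrl.snapshot("scene");i=s["img"][80:230,130:330,::-1]; cv2.imwrite("pics/sc5.png",cv2.resize(i,None,fx=4,fy=4,interpolation=cv2.INTER_CUBIC))
s=ctrl.snapshot("side");i=s["img"][130:330,80:280,::-1]; cv2.imwrite("pics/si5.png",cv2.resize(i,None,fx=3,fy=3,interpolation=cv2.INTER_CUBIC))
```

```text
(no output)
```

View pics/w5c.png

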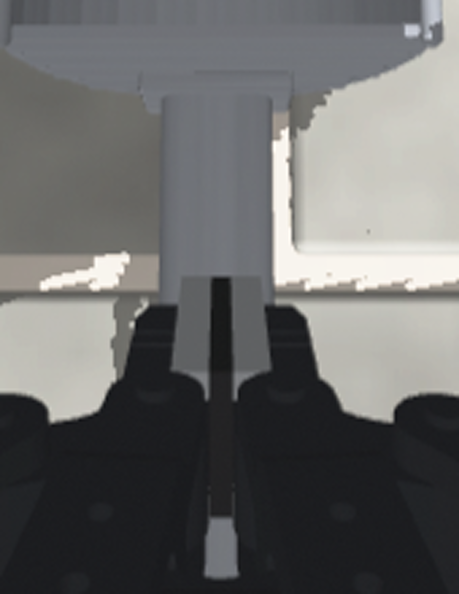

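View pics/sc5.png

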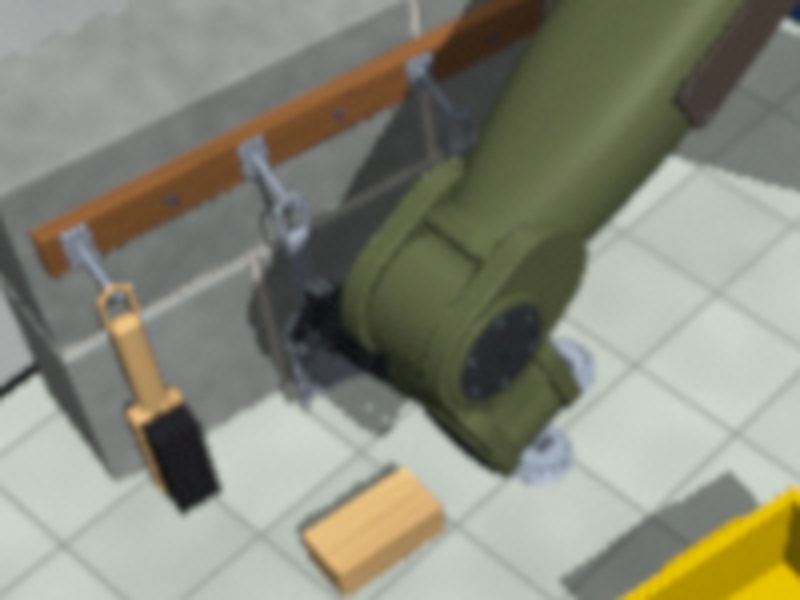

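View pics/si5.png

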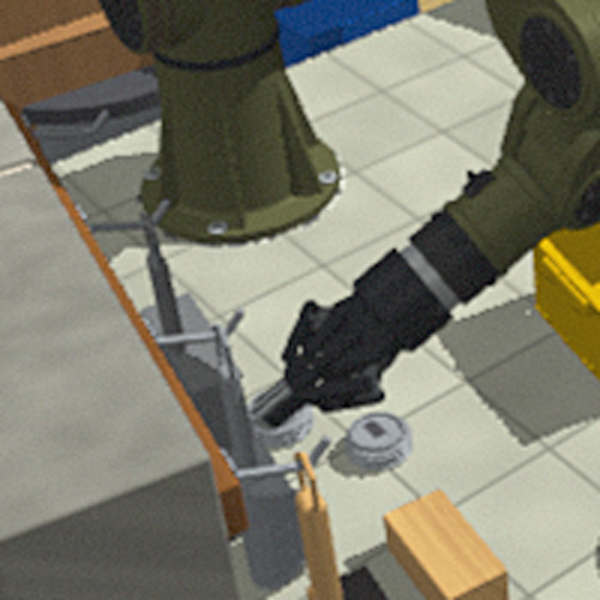

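Run:
```python
from h import *
from bench import ctrl
o=ctrl.get_obs();C=R.from_quat(o["orientation"]).as_matrix()
for n,(x0,y0,k) in dict(side=(80,130,3),scene=(130,80,4)).items():
    d=load(n+"0"); 
    for nm,X in dict(tcp=o["position"],gp=o["position"]-C[:,1]*.0187,b100=o["position"]-C[:,1]*.073,hb=[.588,-.3095,.170],ht=[.5865,-.316,.2705]).items():
        print(n,nm,((proj(d,X)[0]-[x0,y0])*k).round(0))
```

```text
side tcp [223. 449.]
side gp [241. 434.]
side b100 [294. 390.]
side hb [260. 462.]
side ht [234. 371.]
scene tcp [297. 281.]
scene gp [305. 286.]
scene b100 [331. 300.]
scene hb [316. 319.]
scene ht [295. 238.]
```

arm_command(
  rows=[
    [[0,-3,0,0,0,0],[0,-6,0,0,0,0],[0,-8,0,0,0,0],[0,-8,0,0,0,0]],
  ],
)

```text
time: 5.4
position: [0.5968, -0.2642, 0.2339]
orientation: [0.67, -0.227, 0.7, -0.1]
ft_force: [0.3, 0.7, -0.4]
finger_gap: -0.0001
```

```bash
python3 st.py
python3 - <<'E'
from h import *
from bench import ctrl
o=ctrl.get_obs();C=R.from_quat(o["orientation"]).as_matrix()
V={}
for n in("wrist","scene","side"):
    s=ctrl.snapshot(n);np.savez(n+"6.npz",pos=o["position"],q=o["orientation"],**s)
    d=load(n+"6")
    if n=="wrist": d=wrist(d,d["pos"],d["q"])
    V[n]=d
    X=np.array([o["position"]-C[:,1]*t for t in(0,.0187,.035,.073)]); p=proj(d,X); print(n,p.round(1).tolist())
    c=p[1]; w=45 if n!="wrist" else 70; x0,y0=(c-w).astype(int)
    im=np.ascontiguousarray(d["img"][y0:y0+2*w,x0:x0+2*w,::-1]);k=560/(2*w); im=cv2.resize(im,(560,560),interpolation=cv2.INTER_CUBIC)
    for q in p: cv2.circle(im,tuple(int(v) for v in (q-[x0,y0]+.5)*k),3,(0,0,255),1)
    print(n,"origin",x0,y0,"k",k); cv2.imwrite(f"pics/{n}6.png",im)
E
```

```text
time 5.4
joint_positions [ 0.0859  0.6438  0.0503  1.4614 -1.0342  2.1203]
position [ 0.5968 -0.2642  0.2339]
ft_force [ 0.2517  0.7235 -0.4183]
finger_gap -0.0001
[[-0.083 -0.163  0.983]
 [-0.445 -0.877 -0.183]
 [ 0.892 -0.452  0.   ]]
wrist [[280.6, 244.2], [280.5, 256.9], [280.5, 270.4], [280.5, 315.8]]
wrist origin 210 186 k 4.0
scene [[213.5, 155.8], [215.8, 157.1], [217.9, 158.2], [222.8, 161.0]]
scene origin 170 112 k 6.222222222222222
side [[181.1, 257.7], [187.2, 252.6], [192.4, 248.2], [204.6, 238.0]]
side origin 142 207 k 6.222222222222222
```

View pics/wrist6.png

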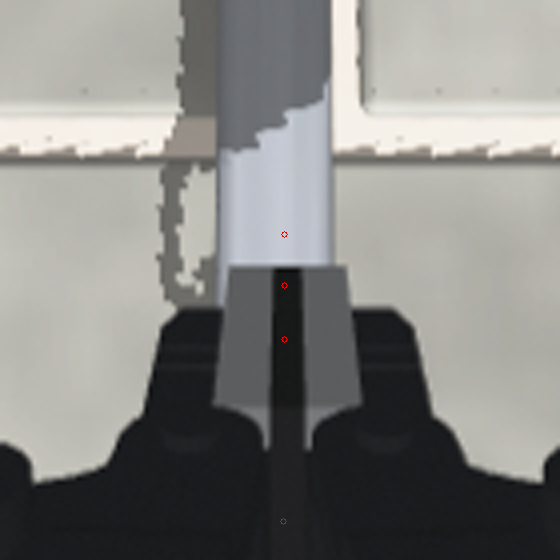

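View pics/side6.png

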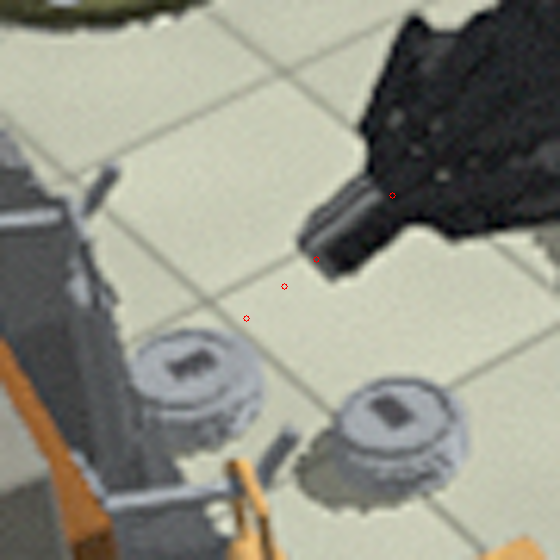

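View pics/scene6.png

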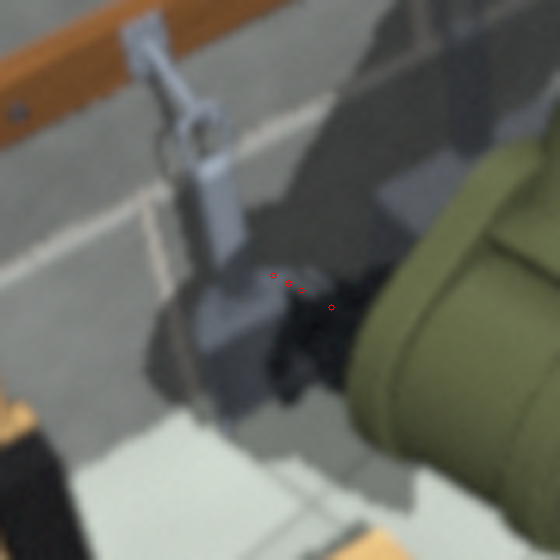

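```bash
sed -i 's/ctrl.grip_point_offset/GPO/; s/^YAW/GPO=.054\nYAW/' goal.py; python3 g.py .086 .12 .206 27;python3 g.py .086 .069 .206 27
```

```text
[ 0.5868 -0.3175  0.1815] [-2.21  6.91  0.15] [-0.13  0.13  0.12] 7.3 0.2
[ 0.5771 -0.3676  0.1815] [ 0.1  11.46  0.13] [-0.13  0.13  0.12] 11.5 0.2
```

arm_command(
  rows=[
    [[0,0,0,0,0,0],[0,0,0,0,0,0],[0,0,0,0,0,0],[0,0,0,0,0,0],[0,0,0,0,0,0]],
  ],
  grip=0,
)

```text
time: 6.05
position: [0.595, -0.2664, 0.2329]
orientation: [0.67, -0.228, 0.7, -0.099]
ft_force: [-0.7, -0.4, -0.1]
finger_gap: 0.0723
```

arm_command(
  rows=[
    [[0,0,0,0,0,0],[0,0,0,0,0,0],[0,0,0,0,0,0]],
  ],
)

```text
time: 6.35
position: [0.5952, -0.2662, 0.2329]
orientation: [0.67, -0.228, 0.7, -0.099]
ft_force: [-1.0, -0.2, -0.9]
finger_gap: 0.0857
```

arm_command(
  rows=[
    [[0,3.5,0,0,0,0],[0,7,0,0,0,0],[0.1,9.5,0,0,0,0],[0.1,11.3,0,0,0,0],[0.1,11.3,0,0,0,0]],
  ],
)

```text
time: 6.85
position: [0.5743, -0.3673, 0.1817]
orientation: [0.67, -0.229, 0.7, -0.098]
ft_force: [-0.3, -0.3, 0.0]
finger_gap: 0.0853
```

```bash
cat > w.py <<'E'
from h import *
from bench import ctrl
import sys
t=sys.argv[1]
o=ctrl.get_obs()
for n in sys.argv[2:]:
    s=ctrl.snapshot(n);np.savez(n+t+".npz",pos=o["position"],q=o["orientation"],**s); cv2.imwrite(f"pics/{n}{t}.png",s["img"][:,:,::-1])
E
python3 st.py;python3 g.py .086 .069 .206 27; python3 w.py 7 wrist
```

```text
time 6.85
joint_positions [-0.0736  0.5909 -0.1459  1.0614 -1.0882  1.824 ]
position [ 0.5743 -0.3673  0.1817]
ft_force [-0.3481 -0.3466  0.0142]
finger_gap 0.0853
[[-0.084 -0.169  0.982]
 [-0.444 -0.876 -0.189]
 [ 0.892 -0.452 -0.002]]
[ 0.5771 -0.3676  0.1815] [-0.03 -0.01  0.28] [0.04 0.11 0.12] 0.3 0.2
```

View pics/wrist7.png

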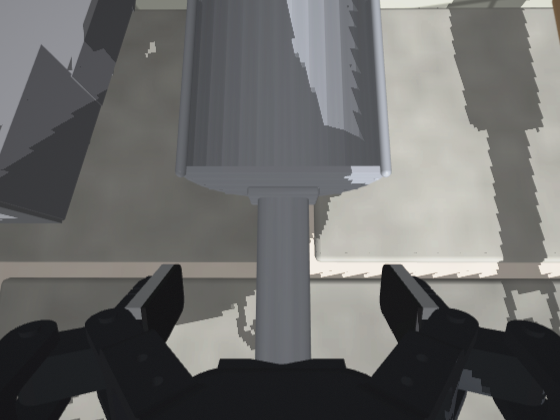

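arm_command(
  rows=[
    [[0,0.3,0.1,0,0,0],[0,0.3,0.1,0,0,0]],
  ],
)

```text
time: 7.1
position: [0.5775, -0.368, 0.1816]
orientation: [0.67, -0.228, 0.7, -0.1]
ft_force: [0.3, -0.4, -0.1]
finger_gap: 0.0858
```

arm_command(
  rows=[
    [[0,0,0,0,0,0],[0,0,0,0,0,0],[0,0,0,0,0,0],[0,0,0,0,0,0],[0,0,0,0,0,0]],
  ],
  grip=255,
)

```text
time: 7.6
position: [0.5766, -0.3684, 0.1815]
orientation: [0.67, -0.228, 0.7, -0.099]
ft_force: [-2.0, 1.3, 0.5]
finger_gap: 0.0208
```

arm_command(
  rows=[
    [[0,0,0,0,0,0],[0,0,0,0,0,0],[0,0,0,0,0,0]],
  ],
)

```text
time: 7.9
position: [0.5767, -0.3685, 0.1815]
orientation: [0.67, -0.228, 0.7, -0.099]
ft_force: [-2.0, 1.4, 1.7]
finger_gap: 0.0212
```

```bash
python3 st.py; python3 w.py 8 wrist side
```

```text
time 7.9
joint_positions [-0.075   0.5913 -0.1453  1.0527 -1.0895  1.8154]
position [ 0.5767 -0.3685  0.1815]
ft_force [-2.0397  1.3574  1.7494]
finger_gap 0.0212
[[-0.083 -0.166  0.983]
 [-0.444 -0.876 -0.186]
 [ 0.892 -0.452 -0.001]]
```

View pics/wrist8.png

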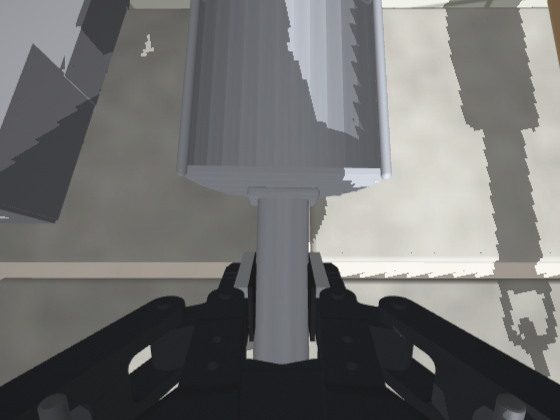

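arm_command(
  rows=[
    [[0.6,-0.3,0,0,0,0],[1.3,-0.65,0,0,0,0],[2.0,-1.0,0,0,0,0],[2.0,-1.0,0,0,0,0]],
  ],
)

```text
time: 8.4
position: [0.5775, -0.3687, 0.2053]
orientation: [0.669, -0.228, 0.701, -0.099]
ft_force: [-0.1, 0.1, -1.5]
finger_gap: 0.0211
```

```bash
python3 st.py; python3 w.py 9 side scene
python3 - <<'E'
import cv2
i=cv2.imread("pics/side9.png")[130:330,80:280];j=cv2.imread("pics/scene9.png")[80:180,130:230]
import numpy as np
cv2.imwrite("pics/c9.png",np.hstack([cv2.resize(i,(400,400),interpolation=2),cv2.resize(j,(400,400),interpolation=2)]))
E
```

```text
time 8.4
joint_positions [-0.0752  0.5675 -0.124   1.0949 -1.0894  1.8148]
position [ 0.5775 -0.3687  0.2053]
ft_force [-0.1195  0.1425 -1.5289]
finger_gap 0.0211
[[-0.086 -0.165  0.983]
 [-0.444 -0.876 -0.186]
 [ 0.892 -0.452  0.001]]
```

View pics/c9.png

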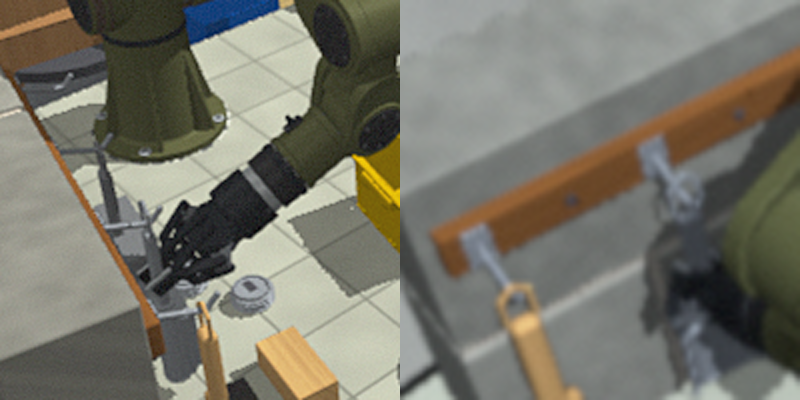

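arm_command(
  rows=[
    [[-0.7,-1.3,0,0,0,0],[-1.4,-2.7,0,0,0,0],[-2.3,-4.5,0,0,0,0]],
  ],
)

```text
time: 8.8
position: [0.5856, -0.3189, 0.2032]
orientation: [0.669, -0.229, 0.7, -0.099]
ft_force: [0.4, -0.4, -2.6]
finger_gap: 0.0211
```

```bash
python3 st.py; python3 w.py 10 side
python3 - <<'E'
import cv2
i=cv2.imread("pics/side10.png")[130:330,80:280]
cv2.imwrite("pics/c10.png",cv2.resize(i,(600,600),interpolation=2))
E
```

```text
time 8.8
joint_positions [ 0.0025  0.6172 -0.0564  1.2563 -1.0665  1.9748]
position [ 0.5856 -0.3189  0.2032]
ft_force [ 0.3879 -0.3816 -2.6254]
finger_gap 0.0211
[[-0.084 -0.168  0.982]
 [-0.444 -0.876 -0.187]
 [ 0.892 -0.452 -0.001]]
```

View pics/c10.png

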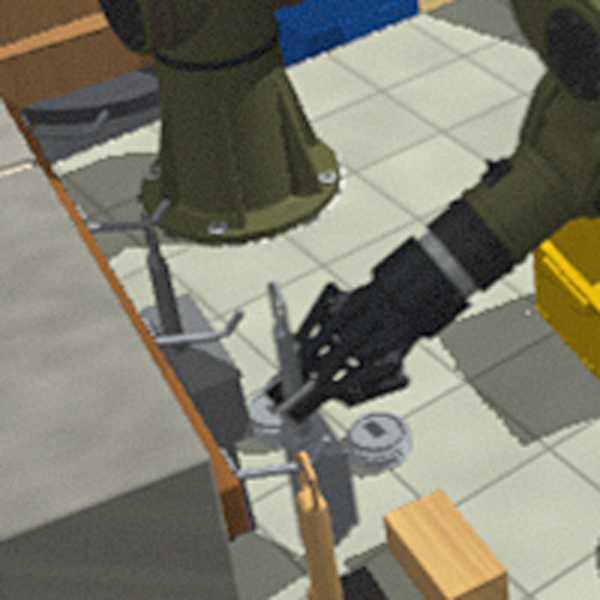

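arm_command(
  rows=[
    [[-0.4,-2.5,0,0,0,0],[0.6,-5.5,0,0,0,0],[2.7,-8,0,0,0,0],[5,-10.5,0,0,0,0],[7.1,-12.5,0,0,0,0]],
  ],
)

```text
time: 9.35
position: [0.6014, -0.2401, 0.3244]
orientation: [0.67, -0.228, 0.7, -0.1]
ft_force: [-0.1, 0.0, -1.4]
finger_gap: 0.0211
```

```bash
python3 st.py
cat > fg.py <<'E'
from goal import *
W=R.from_euler('z',YAW).as_matrix()
gp=np.array([.537,.219,.232])-.102*W[:,1]
for ph in(57,87,117):
    P,M=pose(gp+[0,0,.03 if ph<117 else 0],np.radians(ph)); print(ph,P.round(4),*rel(P,M))
E
python3 fg.py; python3 w.py 11 wrist
```

```text
time 9.35
joint_positions [ 0.1211  0.6143  0.2049  1.7004 -1.016   2.1827]
position [ 0.6014 -0.2401  0.3244]
ft_force [-0.1448  0.0266 -1.3982]
finger_gap 0.0211
[[-0.083 -0.166  0.983]
 [-0.444 -0.876 -0.185]
 [ 0.892 -0.452 -0.001]]
57 [0.5121 0.09   0.2167] [-23.53 -22.58 -14.87] [-0.14  0.21 30.12] 35.8 30.1
87 [0.5172 0.1161 0.2081] [-25.51 -24.56 -14.86] [-0.08  0.24 60.12] 38.4 60.1
117 [0.5223 0.1429 0.1839] [-28.9  -25.91 -14.85] [-2.000e-02  2.700e-01  9.012e+01] 41.6 90.1
```

View pics/wrist11.png

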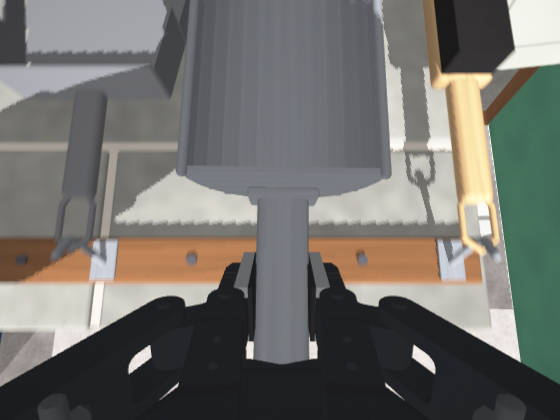

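```bash
cat > fg2.py <<'E'
from goal import *
import sys
x,y,z,ph=map(float,sys.argv[1:])
P,M=pose(np.array([x,y,z]),np.radians(ph)); print(ph,P.round(4),*rel(P,M))
E
python3 fg2.py .57 -.03 .33 67
```

```text
67.0 [ 0.566  -0.0507  0.2803] [-12.43 -13.75  -7.1 ] [-0.42  0.09 40.12] 19.9 40.1
```

arm_command(
  rows=[
    [[-2.5,-2.7,-1.4,0,0,8],[-5,-5.4,-2.8,0,0,16],[-7.5,-8.2,-4.2,0,0,24],[-10,-11,-5.6,0,0,32],[-12.4,-13.7,-7.1,0,0,40]],
  ],
)

```text
time: 9.9
position: [0.5649, -0.0507, 0.2748]
orientation: [0.55, -0.444, 0.623, -0.335]
ft_force: [-1.0, -0.5, -2.6]
finger_gap: 0.021
```

```bash
python3 st.py; python3 fg2.py .535 .07 .29 95
```

```text
time 9.9
joint_positions [ 0.1489  0.3311  0.087   1.4632 -0.3748  1.9315]
position [ 0.5649 -0.0507  0.2748]
ft_force [-0.9648 -0.4998 -2.5828]
finger_gap 0.021
[[-0.17  -0.071  0.983]
 [-0.906 -0.381 -0.185]
 [ 0.387 -0.922  0.001]]
95.0 [0.5359 0.0746 0.2362] [-12.35  -1.01  -5.17] [-0.08  0.26 27.79] 13.4 27.8
```

arm_command(
  rows=[
    [[-3,-0.5,-1.3,0,0,7],[-6,-1,-2.6,0,0,14],[-9,-1,-3.9,0,0,21],[-12.3,-1,-5.2,0,0.2,27.8]],
  ],
)

```text
time: 10.3
position: [0.5354, 0.0726, 0.236]
orientation: [-0.426, 0.563, -0.526, 0.474]
ft_force: [-0.6, -1.2, -2.9]
finger_gap: 0.021
```

```bash
python3 st.py; python3 fg.py|tail -1; python3 w.py 12 side
```

```text
time 10.3
joint_positions [ 0.0793  0.1628 -0.1529  1.2302  0.0819  1.8416]
position [0.5354 0.0726 0.236 ]
ft_force [-0.5559 -1.2115 -2.9316]
finger_gap 0.021
[[-0.189  0.018  0.982]
 [-0.978  0.084 -0.189]
 [-0.086 -0.996  0.002]]
117 [0.5223 0.1429 0.1839] [-6.19  5.76 -2.62] [-1.200e-01  2.000e-02  2.209e+01] 8.9 22.1
```

View pics/side12.png

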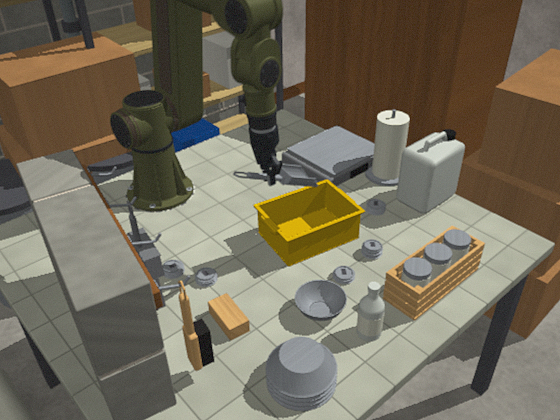

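arm_command(
  rows=[
    [[-2,1.2,-0.7,0,0,6],[-4,2.8,-1.4,0,0,12],[-5.4,4.4,-2.1,0,0,18],[-6.2,5.8,-2.6,0,0,22],[-6.2,5.8,-2.6,0,0,22]],
  ],
)

```text
time: 10.85
position: [0.5188, 0.1406, 0.1792]
orientation: [-0.314, 0.636, -0.427, 0.561]
ft_force: [-0.4, 0.4, -2.1]
finger_gap: 0.0211
```

arm_command(
  rows=[
    [[0,0,0,0,0,0],[0,0,0,0,0,0],[0,0,0,0,0,0]],
  ],
)

```text
time: 11.15
position: [0.5235, 0.1424, 0.1842]
orientation: [-0.312, 0.634, -0.427, 0.564]
ft_force: [0.2, 0.4, -1.7]
finger_gap: 0.0214
```

```bash
python3 st.py; python3 fg.py|tail -1; python3 w.py 13 side scene wrist
python3 - <<'E'
import cv2,numpy as np
i=cv2.imread("pics/side13.png")[120:270,220:390];j=cv2.imread("pics/scene13.png")[170:310,260:400]
cv2.imwrite("pics/s13.png",cv2.resize(i,None,fx=4.5,fy=4,interpolation=2))
cv2.imwrite("pics/c13.png",cv2.resize(j,None,fx=4,fy=4,interpolation=2))
E
```

```text
time 11.15
joint_positions [-0.0377  0.1214 -0.4087  0.9627  0.4588  1.7408]
position [0.5235 0.1424 0.1842]
ft_force [ 0.1983  0.4395 -1.6601]
finger_gap 0.0214
[[-0.168  0.087  0.982]
 [-0.878  0.44  -0.189]
 [-0.448 -0.894  0.002]]
117 [0.5223 0.1429 0.1839] [-0.01  0.04 -0.12] [-0.1   0.08  0.36] 0.1 0.4
```

View pics/s13.png

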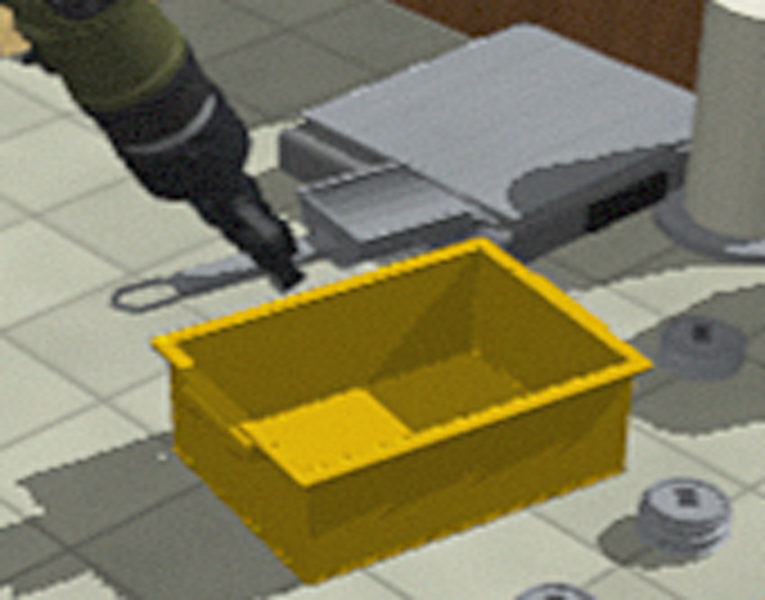

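View pics/c13.png

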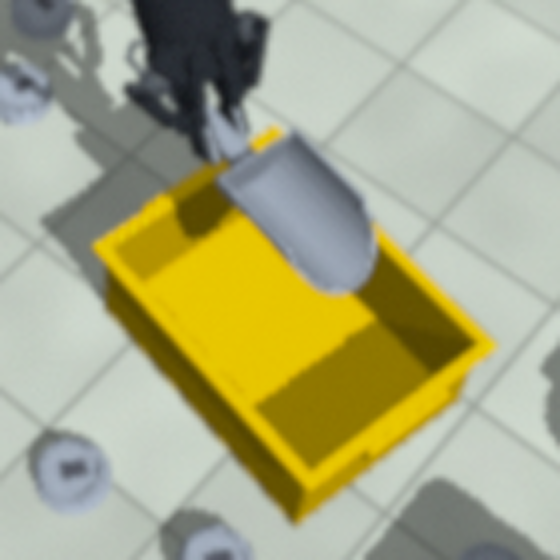

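View pics/wrist13.png

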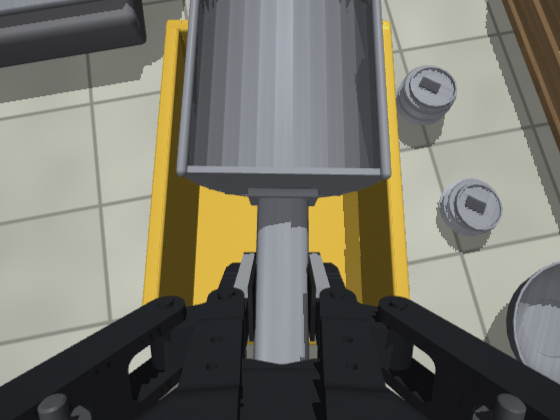

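Run:
```python
from h import *
a=load("scene13");b=load("side13")
S=lambda p:(260+p[0]/4-.37,170+p[1]/4-.37); D=lambda p:(220+p[0]/4.5-.39,120+p[1]/4-.37)
for n,p,q in[("rim-",(290,135),(302,190)),("rim+",(222,182),(352,243))]:
    X=tri([(a,S(p)),(b,D(q))]);print(n,X.round(4),proj(a,X)[0]-S(p))
# predicted from tool pose; scoop nominal
W=R.from_euler('z',-.1904).as_matrix()
o=b; gp=b["pos"]-R.from_quat(b["q"]).as_matrix()[:,1]*.054
L=lambda x,y,z: gp+W@np.array([x,-(z-.004),y])
# scoop axes: -z nose -> +y wall; y up ; gp is at z=+.004 
for nm,v in dict(rimm=(-.039,.024,-.040),rimp=(.039,.024,-.040),nose=(0,-.015,-.16),eye=(0,0,.107),blade=(0,0,-.098)).items():
    X=L(*v);p=(proj(a,X)[0]-[260,170]+.5)*4; q=(proj(b,X)[0]-[220,120]+.5)*[4.5,4]; print(nm,X.round(3),p.round(),q.round())
```

```text
rim- [0.4954 0.1694 0.2564] [ 0.21398428 -0.75401697]
rim+ [0.5597 0.1542 0.2483] [ 0.24145856 -0.82207741]
rimm [0.489 0.169 0.257] [296. 127.] [298. 189.]
rimp [0.565 0.154 0.257] [220. 178.] [362. 239.]
nose [0.55  0.28  0.218] [358. 285.] [484. 212.]
eye [0.499 0.018 0.233] [138.  51.] [127. 303.]
blade [0.538 0.219 0.233] [305. 220.] [406. 219.]
```

arm_command(
  rows=[
    [[0,0,0,0,0,0],[0,0,0,0,0,0],[0,0,0,0,0,0],[0,0,0,0,0,0],[0,0,0,0,0,0]],
  ],
)

```text
time: 11.8
position: [0.5221, 0.1423, 0.183]
orientation: [-0.312, 0.635, -0.427, 0.564]
ft_force: [-0.3, -0.1, -2.4]
finger_gap: 0.0207
```

```bash
python3 st.py; python3 w.py 14 side scene
python3 - <<'E'
from h import *
for n in("side","scene"):
    a=cv2.imread(f"pics/{n}0.png",0).astype(int);b=cv2.imread(f"pics/{n}14.png",0).astype(int)
    cv2.imwrite(f"pics/d{n}.png",np.clip(abs(a-b)*3,0,255).astype(np.uint8))
from bench import ctrl
print(np.abs(ctrl.get_obs()["joint_vel"]).max())
i=np.hstack([cv2.resize(cv2.imread(f"pics/d{n}.png"),(400,300)) for n in("side","scene")]);cv2.imwrite("pics/diff.png",i)
E
```

```text
time 11.8
joint_positions [-0.0387  0.1217 -0.4117  0.9619  0.46    1.7405]
position [0.5221 0.1423 0.183 ]
ft_force [-0.275  -0.0907 -2.4157]
finger_gap 0.0207
[[-0.17   0.085  0.982]
 [-0.877  0.441 -0.19 ]
 [-0.449 -0.894 -0.   ]]
0.0017134332034789259
```

View pics/diff.png

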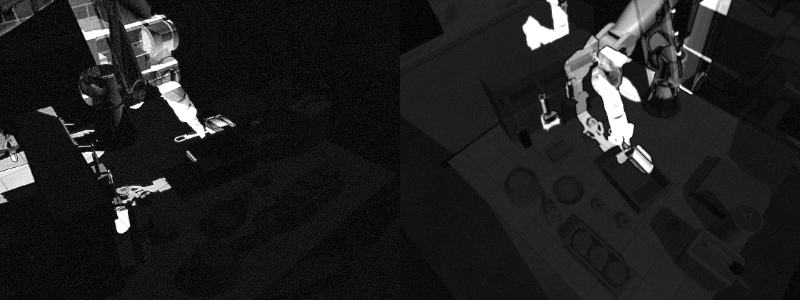

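View pics/scene14.png

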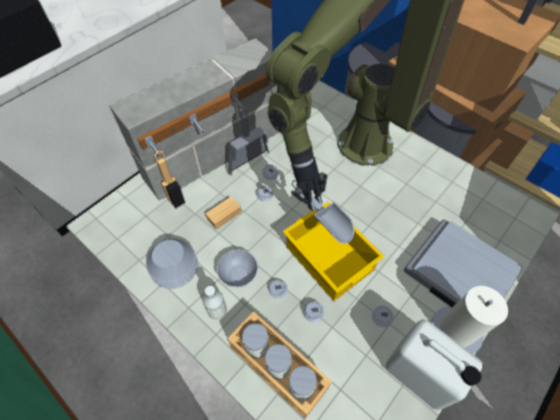

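The scene view shows the scoop level over the tub at (335,225), with the tub, dustpan, block, bowl and cans where they started. The difference images change only at the arm, the scoop and their shadows, and the joints are still, so I'm handing in.

```bash
python3 -c "
from bench import ctrl
print(ctrl.close_job())"
```

```text
the job is handed in; nothing more can be done
None
```

I gripped the scoop by its handle from the front, lifted it about 24 mm and drew it straight off the hook. I then turned it 90° so the hollow faces up and handed in at 11.8 s, with the gripper still holding it over the tub.

**Last checks before hand-in:**
- **Position:** from the tool pose, the blade's middle is at about (0.538, 0.219, 0.232) m. The tub's centre, measured at the start, is (0.537, 0.219). The scoop's bottom is about 107 mm above the rim.
- **Level:** both camera views agree with a level scoop to about a centimetre over its length, so it is level within a few degrees.
- **Stillness and grip:** the joints were still (0.002 rad/s or less). The finger opening stayed at 21 mm and the force reading was about 2 N, which matches the scoop's weight.
- **Other objects:** before-and-after pictures show no change to the tub, dustpan, block, bowl or cans.

**What disagreed:**
- **Fingertips short of the reported TCP:** the first grasp closed on nothing, just in front of the handle. The side and wrist views showed the real fingertips about 35 mm behind the reported TCP. I backed off, reopened, used a grasp point 54 mm behind the TCP, and the second grasp held. The first close moved nothing that I could see.
- **Rim corners read low:** measured from the two outside views, one rim corner was at 0.248 m and the other at 0.256 m, against 0.257 m predicted. I put this down to picking blurred pixels.

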